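# Unclip the guard bar and draw the sample tray out of its bay

### The job

The tray of amber sample jars is needed. Snap the red-ended guard bar in front of it forward out of its spring clip and swing it wide open, about square to the bay or further; then draw the tray out along the bench until the whole tray stands clear in front of the bay. Leave the bar open and every jar upright in its compartment, and do not disturb the beaker, bowl and jar standing around.

Things in the scene. Friction and masses are not known exactly. Their poses are not given: they have to be found in the camera images.
- rack: Fixed tray bay: two white end cheeks 102 mm high at y = -120 and +120 mm, from x = 20 to 170 mm, joined at the back; front and top open, no floor. Origin on the bench straight below the middle of the shut guard bar; x points into the bay (its front is -x), y left, z up. At x 0, y -120, 65 mm up, a steel C-clip 18 mm wide, mouth to -x, holds the bar.
- bar (a joint): Angle of the guard bar about its upright pin (rad): 0 shut in the clip, growing as its red end swings forward, to the rack's -x; 1.57 square to the bay's front; stop at 2.0. Level steel tube, 16 mm thick, axis 65 mm up, 338 mm long from the pin, 0.22 kg. It takes about 10 N (8 to 14) at the red end to snap it free, over some 8 mm; then it swings easily (about 1 N) and stays where left.
- bar_grip (a point): Middle of the red sleeve at the guard bar's free end, on the bar's axis, 302 mm from the pin, 65 mm above the bench. Sleeve 18 mm thick, 68 mm long, standing out to the right of the clip (shut: x 0, y -172 mm of the rack), with nothing for 80 mm behind it or below it: a finger can go down behind it from above. Its y axis points along the bar to the pin.
- bar_hinge (a point): On the guard bar's upright pin at the bar's height, 65 mm above the bench: x 0, y +130 mm of the rack, in front of the left cheek.
- tray: Loose steel tray, 90 mm deep (x), 170 mm wide (y), 30 mm high, walls 3 mm, three compartments side by side. With its jars 0.6 to 1.1 kg; 3 to 7 N drags it along the bench. Origin at the centre of its underside; x points into the bay. It starts at about x = 74 mm, y = 0 of the rack and is wholly in front of the cheeks when its origin is below x = -25 mm (drawn forward 100 mm).
- tray_handle (a point): Middle of the tray's bow handle: a level round rod 8 mm thick, 100 mm long across the front, axis 28 mm above the bench and 48 mm in front of the tray's front wall; a finger fits down behind it (42 mm clear between rod and wall, 92 mm between the side legs). Axes as the tray's. The shut guard bar runs above this gap.
- jar_left: The left one of three alike amber glass sample jars with white lids, 42 mm across, 85 mm tall, about 0.14 kg, each in its own compartment of the tray (left and right as seen from the robot). Origin at the centre of its underside, z up along the jar.
- jar_mid: The middle one of three alike amber glass sample jars with white lids, 42 mm across, 85 mm tall, about 0.14 kg, each in its own compartment of the tray (left and right as seen from the robot). Origin at the centre of its underside, z up along the jar.
- jar_right: The right one of three alike amber glass sample jars with white lids, 42 mm across, 85 mm tall, about 0.14 kg, each in its own compartment of the tray (left and right as seen from the robot). Origin at the centre of its underside, z up along the jar.
- beaker: Bystander: empty glass beaker, 72 mm across, 95 mm tall, loose. Origin at the centre of its underside.
- mortar: Bystander: white porcelain bowl, 90 mm across, 60 mm tall, loose. Origin at the centre of its underside.
- salt_jar: Bystander: white plastic jar with a blue lid, 68 mm across, 90 mm tall, loose. Origin at the centre of its underside.
Not all that is in view belongs to the job. Of the things that look like the tray, take the one that is farthest from the robot's base at the start.

How it is judged:
By the outcome, as a careful person would: the job done as asked, in the order asked, and still so for the second after the job is handed in, with the robot touching nothing.
It also fails if it takes over 59 s, if anything falls off the work surface, if the arm or the gripper's body presses on something with over 40 N, if the wrist force passes 120 N, or if a joint passes its speed limit or range.

### The arm

A 6-joint arm with a two-finger parallel gripper is mounted at the origin on the work surface. World frame = base frame: x ahead of the robot, y to its left, z up, the work surface at z = 0. Lengths are in mm, angles in degrees, forces in N, time in s.
With the tool pointing down it reaches from about 350 to 875 mm from the base axis. Payload 4.2 kg.
Tool frame: the origin (TCP) lies midway between the tips of the shut fingers; the grasp point (between the pads) lies 19 mm behind it (robot.grip_depth is the distance from the TCP to the grasp point, in mm); z points along the fingers, y is the line along which they close (so a half turn about z gives the same grasp; the last joint's range is limited). The gripper opens to 85 mm and grips with 20 to 120 N. Pads are 22 mm wide; open, the fingers measure 114 mm over their backs; the gripper's body (76 mm by 85 mm) begins 54 mm behind the grasp point. The pads swing forward as they close: fully open they stand 13 mm farther back than shut.
Start: joints at [14.817, 22.042, 0.453, 0, -68.411, -14.817], TCP at [624.979, 0.025, 231.312] pointing down, gripper open.
Joint ranges: [-179.83, 179.83], [-69.29, 118.12], [-61.27, 80.66], [-181.25, 117.63], [-171.15, -9.14], [-177.46, 177.46]. Speed limits (degrees/s): [159.86, 159.86, 180, 180, 180, 180].

### API

Orientations are given as [roll, pitch, yaw] about the fixed x, y, z axes, in that order (R = Rz(yaw) Ry(pitch) Rx(roll)).
In Python, from cell import robot, optics, order gives the robot as it stands.
- The arm moves only by the tool step_arm, never from a script. Its argument "commands" is a list that holds one entry, the list of rows, each a list of 4 numbers: the shift along the tool's x, y, z in mm, then the turn about the tool's z in degrees. In form: [[[x, y, z, roll], ...]]. A call has 1 to 5 rows; each row shifts and turns the commanded pose from where the row before left it, along the tool's axes as they then stand; what a row does not reach is not made up. A row lasts 1/12 s, in which the tool goes at most 41.7 mm and 7.16 degrees, less where a joint would pass 70% of its speed; a pose out of reach is approached as far as the arm can. A call is refused whole if a number of a shift passes 41.7 or a number of a turn 7.16, either way. A call with a gripper value outside its range is refused whole. "gripper" is the finger opening in mm, from 0 to 85.4, set as the call begins (left out, the last holds). The fingers move at their own pace and stop on an object; "squeeze" is the grip in N (left out, the last holds). Time passes only in rows, so rows that do not move let the fingers close. It gives the time, the measured TCP pose, the force, the opening and the grip force at its end, in the units of the state.
- robot.read_state(): the state, without advancing time (a new reading comes with each control period).
- optics.snapshot(name): name is "scene" or "side" or "wrist"; returns (picture, depth): 420x560x3 uint8, red, green, blue; 420x560 float32, mm along the optical axis (not along the pixel's ray), 0 where there is no reading.
- optics.get_calibration(name): a dict with "K" (3x3 intrinsics, pixels), "D" ([k1, k2, p1, p2, k3] as OpenCV has them; the pictures are not rectified), "world_to_cam" (4x4, takes a point from world to camera coordinates); the wrist camera has in their place "hand_eye" (4x4, takes a point from camera to tool coordinates, whose origin is the TCP and whose axes are the flange's). Camera axes: x right, y up, looking along -z (the intrinsics and any distortion apply to the point x, -y, -z); pixel columns grow to the right and rows downward; lengths in mm; the calibration is good to about 2 mm. A picture is of the moment at which its call begins: read the wrist's pose just before it. get_calibration takes no time and is no camera call.
- order.finish_job(): hands the job in; it is judged then, once.
The state is a dict: "t": time; "joint_pos": joint angles; "qvel": joint speeds; "tau": joint torques, N m; "eef_pos": TCP position; "tcp_rot": TCP orientation; "contact_force": force on the tool from outside, world axes, zero at the start; "wrist_torque": the same for the moment, N m; "grip_width": finger opening in mm; "finger_force": force on a finger pad.
Only numpy, scipy, OpenCV 4.12 (cv2) and the standard library are available. Lean on these libraries where they do the work, as an engineer would, in place of code of your own. Each camera call takes 0.05 s, during which the arm holds its last target. There are 200 camera calls.

## Working session

There is one attempt and no reset: what is moved stays moved. The work goes in short steps, Python scripts to look and compute and a tool call to move; the robot and the scene stay as the last step left them, time stands still between calls to the robot, and variables do not carry over. Pictures are saved under pics/ and viewed, at most 10 in all, crops included, and the job is handed in when it is done.

Besides the shell and the picture viewer there is one more tool, called after "Request:" by a JSON object that holds its "method" and its "body". step_arm: Moves the arm, as the interface text tells. Its arguments: {"type":"object","properties":{"commands":{"type":"array"},"gripper":{"type":"number"},"squeeze":{"type":"number"}},"required":["commands"]}

```bash
mkdir -p pics
cat > h.py <<'E'
import numpy as np, cv2
from cell import robot, optics, order
def snap(n,f=None):
    p,d=optics.snapshot(n)
    if f: cv2.imwrite('pics/'+f+'.png',p[:,:,::-1])
    return p,d
def w2c(n):
    c=optics.get_calibration(n)
    return np.array(c['K']),np.array(c['D']),np.array(c['world_to_cam'])
def pts(n,uv,depth):
    K,D,T=w2c(n); uv=np.asarray(uv,float).reshape(-1,1,2)
    q=cv2.undistortPoints(uv,K,D).reshape(-1,2); d=np.asarray(depth,float).reshape(-1,1)
    P=np.hstack([q[:,:1]*d,-q[:,1:]*d,-d,np.ones_like(d)])
    return (np.linalg.inv(T)@P.T).T[:,:3]
def ray(n,uv,z):
    K,D,T=w2c(n); a=pts(n,uv,np.full(len(uv),1.)); c=np.linalg.inv(T)[:3,3]
    s=(z-c[2])/(a[:,2]-c[2]); return c+(a-c)*s[:,None]
E
python3 - <<'E'
from h import *
s=robot.read_state();print(s['eef_pos'],s['tcp_rot'],s['contact_force'],s['grip_width'])
for n in('scene','side'):
    p,d=snap(n,n+'0');np.savez(''+n,p=p,d=d)
E
```

```text
[6.24388506e+02 2.87777842e-02 2.30193065e+02] [ 1.79870845e+02 -7.18949840e-03 -9.00079920e+01] [-0.1884183  -0.25101186 -0.77206925] 85.32652109413212
```

View pics/scene0.png

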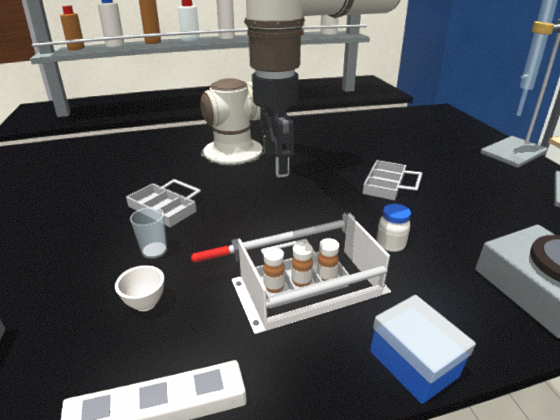

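View pics/side0.png

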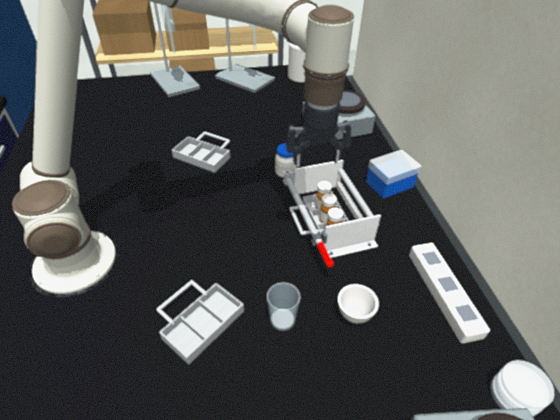

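Both views show the bay right of centre with the three amber jars (scene 272-330, 245-290). The red sleeve is at scene (212,254) and side (326,255). The beaker is at scene (150,235), the bowl at (141,288) and the salt jar at (395,228). The two empty trays nearer the robot are decoys.

Run:
```python
from h import *
for n in('scene','side'):
    f=np.load(n+'.npz');p=f['p'];d=f['d'];hsv=cv2.cvtColor(p,cv2.COLOR_RGB2HSV)
    H,S,V=[hsv[...,i].astype(int) for i in range(3)]
    vv,uu=np.mgrid[:420,:560]; P=pts(n,np.stack([uu,vv],-1).reshape(-1,2),d.ravel()).reshape(420,560,3)
    red=((H<6)|(H>174))&(S>190)&(V>100)&(d>0)&(P[...,2]>30)&(P[...,2]<90)
    k,l,st,c=cv2.connectedComponentsWithStats(red.astype(np.uint8))
    i=1+np.argmax(st[1:,4]);m=l==i
    Q=P[m];uv=np.stack([uu[m],vv[m]],-1)
    print(n,'red',m.sum(),Q.mean(0).round(1),'pix c',uv.mean(0).round(1),'ray z65',ray(n,[uv.mean(0)],65).round(1))
    a=Q[:,:2]-Q[:,:2].mean(0);w=np.linalg.svd(a,full_matrices=False)[2][0];t=a@w;print(' dir',w.round(3),'ext',t.min().round(1),t.max().round(1))
    # jar lids tops
    m=(P[...,2]>82)&(P[...,2]<93)&(S<60)&(V>120)&(d>0)&(P[...,0]>400)
    k,l,st,c=cv2.connectedComponentsWithStats(m.astype(np.uint8))
    for i in range(1,k):
        if st[i,4]>30: print(' lid',st[i,4],c[i].round(),P[l==i].mean(0).round(1))
    # clusters above table
    m=(P[...,2]>12)&(P[...,2]<125)&(d>0)&(P[...,0]>200)&(P[...,0]<1000)&(abs(P[...,1])<500)
    k,l,st,c=cv2.connectedComponentsWithStats(m.astype(np.uint8))
    for i in range(1,k):
        if st[i,4]>150: q=P[l==i];print(' obj',st[i,4],c[i].round(),np.percentile(q,2,axis=0).round(),np.percentile(q,98,axis=0).round())
```

```text
scene red 225 [ 633.4 -139.1   70.1] pix c [208.5 253.2] ray z65 [[ 626.8 -139.1   65. ]]
 dir [ 0.126 -0.992] ext -39.6 33.4
 lid 231 [150. 219.] [ 507.1 -251.6   87.9]
 lid 212 [368. 242.] [695.3 167.5  87.5]
 lid 205 [329. 245.] [686.7  89.8  86. ]
 lid 216 [302. 249.] [685.8  36.   85.9]
 lid 115 [253. 274.] [731.4 -70.1  87.2]
 lid 64 [510. 250.] [790.4 433.6  82.5]
 lid 231 [273. 255.] [687.8 -21.6  86. ]
 lid 3865 [425. 333.] [926.4 157.3  85.9]
 obj 827 [389. 178.] [255. 315.  13.] [436. 487.  31.]
 obj 2326 [156. 216.] [ 237. -315.   13.] [ 536. -157.   94.]
 obj 10086 [317. 263.] [ 595. -128.   14.] [789. 286. 100.]
 obj 5336 [526. 274.] [752. 402.  15.] [938. 491. 113.]
 obj 1635 [140. 287.] [ 631. -312.   14.] [ 712. -234.   60.]
 obj 6542 [420. 345.] [866. 101.  16.] [989. 210.  88.]
 obj 6683 [163. 396.] [ 873. -369.   17.] [ 930. -125.   43.]
side red 165 [ 624.2 -141.8   72.5] pix c [324.6 254.8] ray z65 [[ 626.4 -136.2   65. ]]
 dir [ 0.146 -0.989] ext -38.9 32.3
 lid 518 [488.  69.] [1518.9  736.8   87.4]
 lid 39 [294.  62.] [758.2 882.   87.5]
 lid 183 [356. 115.] 
[... 274 characters left out ...]
[282. 287.] [ 503.5 -229.1   87.9]
 lid 75 [283. 310.] [ 495.4 -285.8   87.6]
 lid 199 [518. 413.] [ 865.4 -554.    83.4]
 lid 409 [450. 416.] [ 746.3 -539.5   83.8]
 obj 976 [356. 116.] [824. 416.  18.] [947. 494. 117.]
 obj 799 [202. 151.] [254. 313.  13.] [429. 487.  35.]
 obj 5271 [325. 204.] [ 582. -137.   15.] [777. 265. 102.]
 obj 1732 [393. 172.] [849. 101.  15.] [983. 204.  91.]
 obj 2987 [449. 293.] [ 865. -380.   14.] [ 927. -131.   45.]
 obj 1543 [197. 317.] [ 229. -324.   13.] [ 404. -147.   34.]
 obj 1184 [282. 304.] [ 467. -291.   16.] [ 531. -224.   97.]
 obj 1103 [357. 302.] [ 626. -314.   14.] [ 706. -232.   63.]
 obj 1051 [517. 375.] [ 885. -500.   15.] [ 970. -459.   64.]
```

Run:
```python
from h import *
p,d=snap('wrist','w0');c=optics.get_calibration('wrist');print({k:np.array(v).round(2).tolist() for k,v in c.items()})
for n in('scene','side'):
    f=np.load(n+'.npz');d=f['d']
    vv,uu=np.mgrid[:420,:560]; P=pts(n,np.stack([uu,vv],-1).reshape(-1,2),d.ravel())
    ok=(d.ravel()>0);P=P[ok]
    def fit(m,nm):
        q=P[m]; 
        if len(q)<10: print(nm,len(q));return
        l=cv2.fitLine(q[:,:2].astype(np.float32),cv2.DIST_HUBER,0,.01,.01).ravel();print(n,nm,len(q),l.round(3),q.min(0).round(),q.max(0).round())
    z=P[:,2]
    for a in(0,1):
        y0,y1=((-110,-60),(135,190))[a]
        fit((z>93)&(z<104)&(P[:,1]>y0)&(P[:,1]<y1)&(P[:,0]>600)&(P[:,0]<800),'cheek%d'%a)
    fit((z>66)&(z<78)&(P[:,1]>-170)&(P[:,1]<-60)&(P[:,0]>590)&(P[:,0]<650),'barR')
    fit((z>66)&(z<78)&(P[:,1]>-170)&(P[:,1]<145)&(P[:,0]>580)&(P[:,0]<650),'bar')
```

```text
{'K': [[376.28, 0.0, 280.57], [0.0, 376.28, 208.76], [0.0, 0.0, 1.0]], 'D': [0.03, 0.0, 0.0, 0.0, 0.0], 'hand_eye': [[0.0, 0.95, 0.31, 78.16], [1.0, -0.0, -0.0, 0.38], [-0.0, 0.31, -0.95, -144.3], [0.0, 0.0, 0.0, 1.0]]}
scene cheek0 212 [ 9.92000e-01  1.25000e-01  7.25636e+02 -7.01450e+01] [642. -81.  93.] [791. -60. 104.]
scene cheek1 231 [9.92000e-01 1.24000e-01 6.94671e+02 1.68043e+02] [616. 157.  93.] [761. 178. 103.]
scene barR 360 [ 1.35000e-01 -9.91000e-01  6.31136e+02 -1.22281e+02] [ 610. -170.   66.] [648. -60.  78.]
scene bar 816 [ 1.22000e-01 -9.93000e-01  6.19359e+02 -2.58780e+01] [ 591. -170.   66.] [648. 145.  78.]
side cheek0 190 [ 9.92000e-01  1.26000e-01  7.11698e+02 -7.06280e+01] [639. -80.  93.] [787. -60. 104.]
side cheek1 145 [9.92000e-01 1.23000e-01 6.81687e+02 1.67547e+02] [612. 156.  93.] [759. 180. 104.]
side barR 268 [ 7.60000e-02 -9.97000e-01  6.23091e+02 -1.20267e+02] [ 610. -170.   66.] [650. -60.  78.]
side bar 577 [ 1.28000e-01 -9.92000e-01  6.11043e+02 -2.92750e+01] [ 583. -170.   66.] [650. 144.  78.]
```

View pics/w0.png

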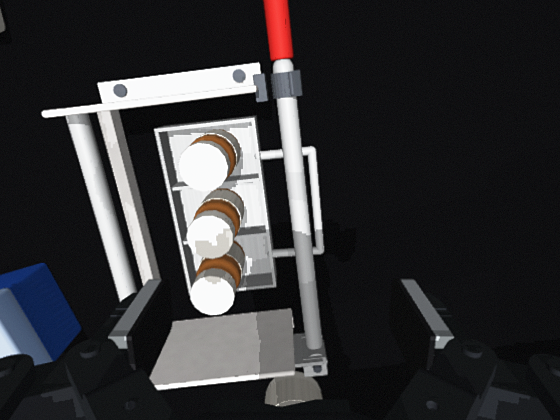

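The wrist view shows the red sleeve at (279,30), the clip at (287,83) and the handle rod at (317,200). From the cheek and bar line fits, the rack yaw is about 7.15° and its origin about (607,37). Next I align the tool with the rack axes and go above the place behind the sleeve.

Request:
{"method": "step_arm", "body": {"commands": [[[0,0,0,-7.15],[33,-6.5,0,0],[33,-6.5,0,0],[33,-6.5,0,0],[34,-6.5,0,0]]], "gripper": 0}}

```text
t: 0.57
eef_pos: [667.5, -129.6, 231.0]
tcp_rot: [180.0, 0.0, -82.8]
contact_force: [0.5, 0.6, -0.0]
grip_width: 25.5
finger_force: 0.0
```

Request:
{"method": "step_arm", "body": {"commands": [[[0,0,0,0],[0,0,0,0]]]}}

```text
t: 0.73
eef_pos: [667.1, -130.4, 230.0]
tcp_rot: [179.9, 0.0, -83.0]
contact_force: [-1.0, 0.6, -0.9]
grip_width: 0.4
finger_force: 0.0
```

```bash
cat >> h.py <<'E'
from scipy.spatial.transform import Rotation as Ro
O=np.array([607,36.7]);A=np.radians(7.15);RX=np.array([np.cos(A),np.sin(A)]);RY=np.array([-RX[1],RX[0]])
def rk(p): q=np.asarray(p)[...,:2]-O; return np.stack([q@RX,q@RY],-1).round(1)
def wpts(s,uv,z):
    c=optics.get_calibration('wrist');X=np.array(c['hand_eye']);R=Ro.from_euler('xyz',s['tcp_rot'],degrees=True).as_matrix()
    q=cv2.undistortPoints(np.asarray(uv,float).reshape(-1,1,2),np.array(c['K']),np.array(c['D'])).reshape(-1,2)
    v=np.c_[q[:,0],-q[:,1],-np.ones(len(q))]@X[:3,:3].T@R.T; o=R@X[:3,3]+np.array(s['eef_pos'])
    return o+v*((z-o[2])/v[:,2])[:,None]
def st():
    s=robot.read_state();print('t',round(s['t'],2),np.round(s['eef_pos'],1),'rack',rk(s['eef_pos']),np.round(s['tcp_rot'],1),'F',np.round(s['contact_force'],1),'w',round(s['grip_width'],1));return s
E
python3 - <<'E'
from h import *
s=st();p,d=snap('wrist','w1')
h=cv2.cvtColor(p,cv2.COLOR_RGB2HSV);m=((h[...,0]<6)|(h[...,0]>174))&(h[...,1]>190)&(h[...,2]>90)
k,l,S,c=cv2.connectedComponentsWithStats(m.astype(np.uint8));i=1+np.argmax(S[1:,4]);print(S[i],c[i])
box=cv2.boxPoints(cv2.minAreaRect(np.argwhere(l==i)[:,::-1].astype(np.float32)))
print(rk(wpts(s,[c[i]],65)),rk(wpts(s,box,65)))
E
```

```text
t 0.73 [ 667.1 -130.4  230. ] rack [  38.8 -173.3] [179.9   0.  -83. ] F [-1.   0.6 -0.9] w 0.4
[ 316  140   24   90 1800] [327.46111111 184.37777778]
[[  -1.9 -173. ]] [[   7.1 -133. ]
 [   6.5 -210.7]
 [ -10.6 -210. ]
 [ -11.4 -132.2]]
```

View pics/w1.png

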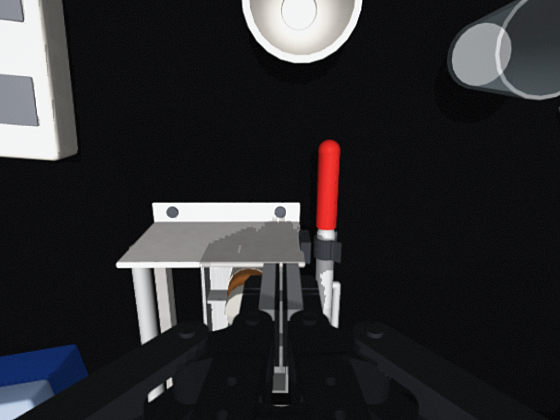

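The sleeve lies at (327,184), which is rack (-2,-173). The finger is well placed behind it, and the bowl and beaker are clear. Going down.

Request:
{"method": "step_arm", "body": {"commands": [[[0,0,38,0],[0,0,38,0],[0,0,38,0],[0,0,38,0],[0,0,36,0]]]}}

```text
t: 1.2
eef_pos: [666.7, -127.0, 41.9]
tcp_rot: [180.0, 0.0, -82.7]
contact_force: [0.5, 0.2, -0.2]
grip_width: -0.1
finger_force: 0.0
```

Request:
{"method": "step_arm", "body": {"commands": [[[0,10,0,0],[0,8,0,0],[0,5,0,0],[0,4,0,0],[0,4,0,0]]]}}

```text
t: 1.62
eef_pos: [639.7, -131.2, 46.1]
tcp_rot: [-179.5, -0.1, -82.7]
contact_force: [1.7, 0.8, -0.3]
grip_width: 0.0
finger_force: 0.4
```

Request:
{"method": "step_arm", "body": {"commands": [[[0,4,1,0],[0,4,1,0],[0,4,1,0],[0,4,0,0],[0,4,0,0]]]}}

```text
t: 2.03
eef_pos: [616.1, -135.1, 40.5]
tcp_rot: [180.0, 0.0, -82.9]
contact_force: [0.8, 1.0, 0.6]
grip_width: -0.1
finger_force: 0.2
```

Request:
{"method": "step_arm", "body": {"commands": [[[0,4,0,0],[0,4,0,0],[0,4,0,0],[0,4,0,0]]]}}

```text
t: 2.37
eef_pos: [600.4, -137.2, 40.3]
tcp_rot: [180.0, -0.0, -82.9]
contact_force: [0.5, 0.1, -0.3]
grip_width: 0.3
finger_force: 0.2
```

```bash
python3 -c "
from h import *
s=st();p,d=snap('wrist','w2')"
```

```text
t 2.37 [ 600.4 -137.2   40.3] rack [ -28.2 -171.7] [180.   -0.  -82.9] F [ 0.5  0.1 -0.3] w 0.3
```

View pics/w2.png

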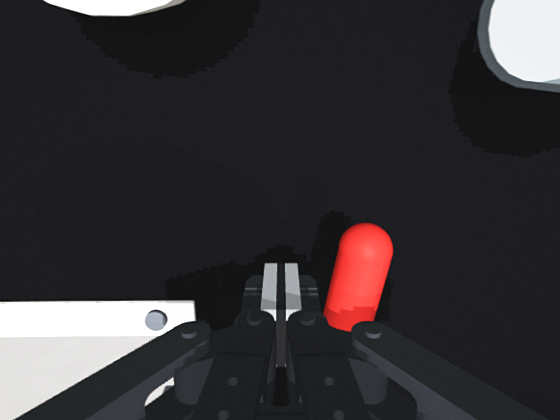

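The bar is already out of the clip: the red sleeve is at (360,275), angled forward of the finger. Now I sweep it open along the arc.

Request:
{"method": "step_arm", "body": {"commands": [[[-8.5,17.8,0,0],[-8.5,17.8,0,0],[-8.5,17.8,0,0],[-8.5,17.8,0,0]]]}}

```text
t: 2.75
eef_pos: [525.1, -112.2, 40.3]
tcp_rot: [-180.0, -0.0, -82.9]
contact_force: [-0.2, -1.3, -0.3]
grip_width: -0.0
finger_force: 0.2
```

Request:
{"method": "step_arm", "body": {"commands": [[[-13.4,13.6,0,0],[-13.4,13.6,0,0],[-13.4,13.6,0,0],[-13.4,13.6,0,0],[-13.4,13.6,0,0]]]}}

```text
t: 3.17
eef_pos: [449.6, -53.8, 40.5]
tcp_rot: [-180.0, -0.0, -82.9]
contact_force: [0.1, 0.7, 0.2]
grip_width: 0.1
finger_force: 0.2
```

Request:
{"method": "step_arm", "body": {"commands": [[[-16,7.2,0,0],[-16,7.2,0,0],[-16,7.2,0,0],[-16,7.2,0,0],[-16,7.2,0,0]]]}}

```text
t: 3.58
eef_pos: [403.9, 21.2, 40.4]
tcp_rot: [180.0, -0.0, -82.9]
contact_force: [0.6, -0.1, 1.1]
grip_width: -0.1
finger_force: 0.2
```

Request:
{"method": "step_arm", "body": {"commands": [[[-15.6,1.8,0,0],[-15.6,1.8,0,0],[-15.6,1.8,0,0],[-15.6,1.8,0,0],[-15.6,1.8,0,0]]]}}

```text
t: 4.0
eef_pos: [385.3, 97.4, 40.4]
tcp_rot: [180.0, -0.0, -82.8]
contact_force: [-0.0, -0.5, 1.0]
grip_width: -0.2
finger_force: 0.2
```

Request:
{"method": "step_arm", "body": {"commands": [[[-12.2,-2.2,0,0],[-12.2,-2.2,0,0],[-12.2,-2.2,0,0],[-12.2,-2.2,0,0],[-12.2,-2.2,0,0]]]}}

```text
t: 4.42
eef_pos: [389.2, 159.8, 40.3]
tcp_rot: [180.0, -0.0, -82.9]
contact_force: [-0.3, -0.4, 0.3]
grip_width: 0.2
finger_force: 0.3
```

```bash
python3 -c "
from h import *
s=st();p,d=snap('side','s3')"
```

```text
t 4.42 [389.2 159.8  40.3] rack [-200.8  149.2] [180.   -0.  -82.9] F [-0.3 -0.4  0.3] w 0.2
```

View pics/s3.png

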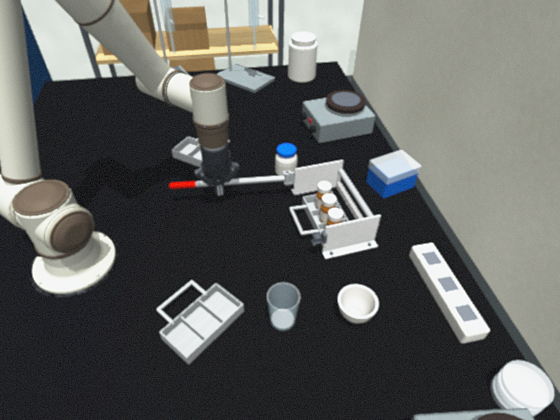

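The bar is open at about 100°: the sleeve is at (183,184) and the tube runs to the hinge at (290,178). The tray handle is free at (300,218) and the bystanders are unmoved. Backing off, rising and moving above the handle.

Request:
{"method": "step_arm", "body": {"commands": [[[25,0,0,0],[35,0,0,0],[0,0,-40,0],[0,0,-40,0],[0,0,-40,0]]]}}

```text
t: 4.88
eef_pos: [396.4, 98.5, 161.5]
tcp_rot: [179.9, -0.1, -82.9]
contact_force: [1.5, 0.7, -0.4]
grip_width: -0.0
finger_force: 0.0
```

Request:
{"method": "step_arm", "body": {"commands": [[[18,-36,0,0],[18,-36,0,0],[18,-36,0,0],[18,-36,0,0],[17,-38,0,0]]], "gripper": 36}}

```text
t: 5.3
eef_pos: [590.0, 32.8, 160.5]
tcp_rot: [-180.0, 0.0, -82.9]
contact_force: [0.7, 1.9, 0.9]
grip_width: 36.2
finger_force: 0.0
```

Request:
{"method": "step_arm", "body": {"commands": [[[0,0,0,0],[0,0,0,0]]]}}

```text
t: 5.47
eef_pos: [589.6, 32.9, 158.6]
tcp_rot: [179.9, -0.0, -83.0]
contact_force: [-0.7, 0.4, -0.9]
grip_width: 36.2
finger_force: 0.0
```

```bash
python3 -c "
from h import *
s=st();p,d=snap('wrist','w4')
np.savez('w4',p=p,d=d,e=s['eef_pos'],r=s['tcp_rot'])"
```

```text
t 5.47 [589.6  32.9 158.6] rack [-17.8  -1.6] [179.9  -0.  -83. ] F [-0.7  0.4 -0.9] w 36.2
```

View pics/w4.png

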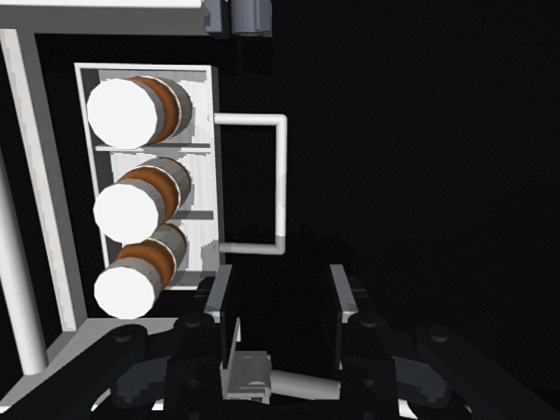

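```bash
python3 -c "
from h import *
s=robot.read_state()
print(rk(wpts(s,[[281,117],[281,183],[281,247]],28)), rk(wpts(s,[[213,66],[219,268]],30)))"
```

```text
[[-20.4 -58.8]
 [-20.5 -10.6]
 [-20.5  41.8]] [[ 25.5 -92.3]
 [ 29.3  59.1]]
```

The handle rod runs down column 281 (rows 117 to 247), which puts it at rack x -20.5, y about -8, with the jars upright. I correct slightly, go down astride the rod and close.

Request:
{"method": "step_arm", "body": {"commands": [[[6,2.5,36,0],[0,0,36,0],[0,0,36,0],[0,0,26,0],[0,0,12,0]]]}}

```text
t: 5.93
eef_pos: [582.7, 27.5, 11.1]
tcp_rot: [179.6, -0.0, -82.8]
contact_force: [0.1, -0.2, -0.6]
grip_width: 36.0
finger_force: 0.0
```

Request:
{"method": "step_arm", "body": {"commands": [[[0,0,0,0],[0,0,0,0],[0,0,0,0],[0,0,0,0]]], "gripper": 0, "squeeze": 25}}

```text
t: 6.27
eef_pos: [587.6, 28.2, 16.0]
tcp_rot: [-179.8, 0.0, -82.8]
contact_force: [2.1, 0.4, -2.6]
grip_width: 6.5
finger_force: 24.3
```

Gripped. Pulling gently along the rack's -x.

Request:
{"method": "step_arm", "body": {"commands": [[[0,1,0,0],[0,2,0,0],[0,3,0,0],[0,4,0,0],[0,5,0,0]]]}}

```text
t: 6.68
eef_pos: [573.5, 26.1, 15.6]
tcp_rot: [-179.7, 0.0, -82.8]
contact_force: [5.7, 1.0, 1.3]
grip_width: 6.7
finger_force: 24.7
```

Request:
{"method": "step_arm", "body": {"commands": [[[0,5,0,0],[0,5,0,0],[0,5,0,0],[0,5,0,0],[0,5,0,0]]]}}

```text
t: 7.1
eef_pos: [548.4, 23.0, 15.6]
tcp_rot: [-179.7, 0.0, -82.8]
contact_force: [4.5, 0.6, 2.4]
grip_width: 7.0
finger_force: 24.7
```

Request:
{"method": "step_arm", "body": {"commands": [[[0,5,0,0],[0,5,0,0],[0,5,0,0],[0,5,0,0],[0,5,0,0]]]}}

```text
t: 7.52
eef_pos: [523.7, 19.9, 15.6]
tcp_rot: [-179.7, 0.0, -82.8]
contact_force: [4.1, 0.6, 2.6]
grip_width: 6.8
finger_force: 24.8
```

Request:
{"method": "step_arm", "body": {"commands": [[[0,5,0,0],[0,5,0,0],[0,5,0,0],[0,5,0,0],[0,5,0,0]]]}}

```text
t: 7.93
eef_pos: [498.9, 16.8, 15.6]
tcp_rot: [-179.7, 0.0, -82.8]
contact_force: [5.2, 1.8, 2.5]
grip_width: 6.9
finger_force: 24.8
```

Request:
{"method": "step_arm", "body": {"commands": [[[0,5,0,0],[0,5,0,0],[0,5,0,0],[0,4,0,0],[0,4,0,0]]]}}

```text
t: 8.35
eef_pos: [476.2, 14.0, 15.5]
tcp_rot: [-179.7, 0.0, -82.8]
contact_force: [5.5, 0.3, 2.2]
grip_width: 6.7
finger_force: 24.8
```

Request:
{"method": "step_arm", "body": {"commands": [[[0,3,0,0],[0,2,0,0],[0,1,0,0],[0,0,0,0],[0,0,0,0]]]}}

```text
t: 8.77
eef_pos: [470.0, 13.2, 15.4]
tcp_rot: [-179.8, 0.0, -82.8]
contact_force: [5.8, 1.0, 4.0]
grip_width: 6.9
finger_force: 24.9
```

```bash
python3 -c "
from h import *
s=st();p,d=snap('scene','s5')"
```

```text
t 8.77 [470.   13.2  15.4] rack [-138.9   -6.3] [-179.8    0.   -82.8] F [5.8 1.  4. ] w 6.9
```

View pics/s5.png

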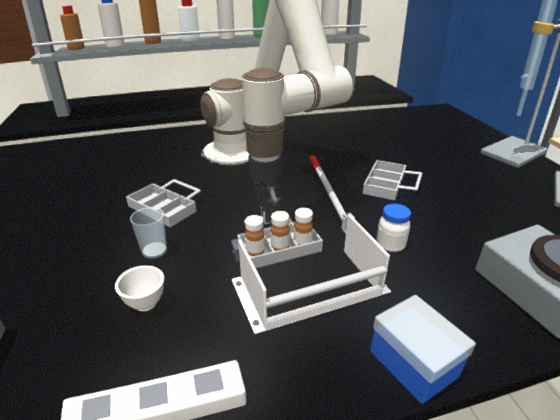

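The tray stands in front of the bay at (280,243) with three upright jars, the bar is open and the bystanders are in place. Handle x = -139 puts the tray origin at about -46. Release and rise.

Request:
{"method": "step_arm", "body": {"commands": [[[0,0,0,0],[0,0,0,0],[0,0,0,0],[0,0,0,0]]], "gripper": 36}}

```text
t: 9.15
eef_pos: [466.3, 11.9, 13.5]
tcp_rot: [179.7, -0.0, -82.9]
contact_force: [-0.1, -1.1, -0.8]
grip_width: 35.8
finger_force: 0.0
```

Request:
{"method": "step_arm", "body": {"commands": [[[0,0,-10,0],[0,0,-25,0],[0,0,-40,0],[0,0,-40,0],[0,0,-40,0]]]}}

```text
t: 9.57
eef_pos: [466.7, 12.1, 170.2]
tcp_rot: [179.8, -0.0, -82.9]
contact_force: [0.5, -0.0, -0.8]
grip_width: 35.9
finger_force: 0.0
```

Request:
{"method": "step_arm", "body": {"commands": [[[0,0,-20,0],[0,0,0,0],[0,0,0,0]]]}}

```text
t: 9.82
eef_pos: [467.9, 12.6, 189.8]
tcp_rot: [-180.0, 0.1, -82.9]
contact_force: [-0.3, 0.4, -0.5]
grip_width: 35.9
finger_force: 0.0
```

```bash
python3 -c "
from h import *
s=st();p,d=snap('wrist','w6')"
```

```text
t 9.82 [467.9  12.6 189.8] rack [-141.    -6.6] [-1.80e+02  1.00e-01 -8.29e+01] F [-0.3  0.4 -0.5] w 35.9
```

View pics/w6.png

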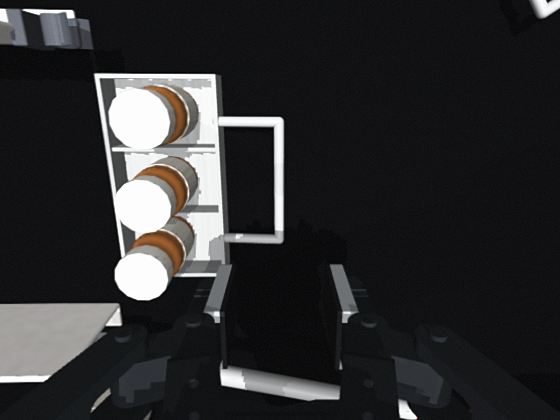

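The tray stands clear of the cheeks (the left cheek ends at column 122), the jars are upright in their compartments and the gripper is free. Handing in.

```bash
python3 -c "
from cell import order
print(order.finish_job())"
```

```text
the job is handed in; nothing more can be done
None
```

The job is handed in at about 9.9 s: the guard bar is open at about 100°, the tray stands about 20 mm beyond the clear mark in front of the bay with all three jars upright, and the beaker, bowl and salt jar look undisturbed in the camera views.

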